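# Mount a half-carved rosette in the carver's holding plate

## Robot

A 7-joint arm with a two-finger parallel gripper is mounted at the origin on the work surface. World frame = base frame: x ahead of the robot, y to its left, z up, the work surface at z = 0. Lengths are in mm, angles in degrees, forces in N, time in s.
With the tool pointing down it reaches from about 350 to 900 mm from the base axis. Payload 8.1 kg.
Tool frame: the origin (TCP) lies at the very end of the fingers, on their centre line; the grasp point (between the pads) lies 19 mm behind it; z points along the fingers, y is the line along which they close (so a half turn about z gives the same grasp; the last joint's range is limited). The gripper opens to 92 mm and grips with 3 to 60 N. Pads are 19 mm wide; open, the fingers measure 130 mm over their backs; the gripper's body (75 mm by 190 mm) begins 47 mm behind the grasp point.
Start: joints at [64.309, 24.895, 1.432, 90.138, -0.665, 64.973, -4.303], TCP at [211.821, -588.025, 226.742] pointing down, gripper open.
Joint ranges: [-149.89, 149.89], [-25.12, 119.58], [-72.63, 75.52], [4.76, 147.25], [-75.54, 255.54], [6.69, 114.76], [-157.13, 157.13]. Speed limits (degrees/s): [127.2, 127.2, 172.46, 172.46, 180, 180, 180].

## Interface

Orientations are given as [roll, pitch, yaw] about the fixed x, y, z axes, in that order (R = Rz(yaw) Ry(pitch) Rx(roll)).
In Python, from cell import r gives the robot as it stands. Calls block until the motion is done:
- r.move_ptp(position, orientation): joint-space move of the TCP to a pose.
- r.movel(position, rot=None, max_speed=150, until_force=None): straight line of the TCP; rot=None keeps the orientation; max_speed is the mean speed in mm/s. With until_force (N) it stops when the force on the tool has changed by that much, and returns True; else False.
- r.move_joints(angles): joint-space move.
- r.move_gripper(opening): finger opening in mm; the grip force is fixed at half the most; returns when the fingers have stopped.
- r.wait(seconds).
- r.inverse_kinematics(position, orientation): joint angles nearest the present ones, or None.
- r.get_image(name): name is "scene" or "top"; returns the picture (480x640x3 uint8, blue, green, red); there is no depth.
- r.camera_info(name): a dict with "camera_matrix" (3x3 intrinsics, pixels), "position" and "rotation" of the camera in the world. Camera axes: x right, y up, looking along -z (the intrinsics and any distortion apply to the point x, -y, -z); pixel columns grow to the right and rows downward; lengths in mm; the calibration is good to about 2 mm. A picture is of the moment at which its call begins. camera_info takes no time and is no camera call.
A pose or a line that the arm cannot do raises r.IKError and nothing moves.
- r.hand_in(): hands the job in; it is judged then, once.
Readings, each from a call of its own:
- r.current_t(): time.
- r.current_q(): joint angles.
- r.current_dq(): joint speeds.
- r.current_joint_efforts(): joint torques, N m.
- r.current_eef_pos(): TCP position.
- r.current_eef_rot(): TCP orientation.
- r.current_force(): force on the tool from outside, world axes, zero at the start.
- r.current_torque(): the same for the moment, N m.
- r.current_grip_width(): finger opening in mm.
- r.current_finger_force(): force on a finger pad.
Only numpy, scipy, OpenCV 4.12 (cv2) and the standard library are available. Lean on these libraries where they do the work, as an engineer would, in place of code of your own. Each camera call takes 0.05 s, during which the arm holds its last target. There are 200 camera calls.

## Task

Push the pale half-carved rosette along the bench, without lifting or toppling it, into the slot of the holding plate so that its metal flange goes under the plate and its neck is fully home at the end of the slot; then swing the brass keeper bar by its red knob shut across the slot's mouth, right to its stop. Let go, and leave the dark rosette and the other things on the bench where they are.

Things in the scene. Friction and masses are not known exactly. Their poses are not given: they have to be found in the camera images.
- pale_c (a point): Pale rosette, the work, one rigid 0.4-0.75 kg piece: pale wood puck 96 mm diameter, plain upright side from 30 to 82 mm above the bench (petals to 91), on a metal faceplate: neck 40 mm diameter (8 to 30 mm up), flange 104 mm diameter, 8 mm thick, flat on the bench. Too wide to grasp. Point: on its axis, 56 mm above its underside; z up; its turn about z does not matter.
- dark_c (a point): Dark rosette: same shape and size as the pale one, in dark wood. Leave alone. The point is on its axis, 56 mm above its underside.
- holder: Fixed steel plate 6 mm thick, top 17 mm above the bench, local x -62 to 75, y -75 to 75 mm, on green side rails (inner faces y +-57, from x = -20 back). A 44 mm slot runs along x, open at the -x edge, flared to 72 mm over the first 22 mm. Origin: on the bench, on the axis of a neck fully home; +x points into the slot. The flange passes under the plate, the puck above it.
- slot_mouth (a point): Middle of the slot's mouth, at local (-62, 0, 14) mm of the holding plate, at the plate's half thickness; axes as the holding plate's.
- keeper (a joint): Angle (rad) of a brass bar 14 mm wide, 18 to 26 mm above the bench, on an upright pin at holder-local (-30, -56) mm. 0 = shut on its stop, bar along local +y across the slot, just behind the neck; grows to 2.3 as it opens towards the mouth side (bar direction from pin: (-sin q, cos q) local). About 1 N at the knob moves it; it stays where left.
- keeper_knob (a point): Middle of the red upright knob on the keeper's free end, 120 mm from the pin: a post of 16 mm diameter from 26 to 72 mm above the bench; the point is 49 mm above the bench.
- mallet: Carver's mallet lying on the bench, 255 mm long, 72 mm thick. Bystander. Origin under the joint of head and handle.
- stone: Sharpening stone in a wooden tray, 150 x 50 x 26 mm. Bystander. Origin under its centre.
- wax: White round tin, 68 mm diameter, 50 mm tall. Bystander. Origin under its centre.
- offcut: Wood offcut, 110 x 55 x 35 mm. Bystander. Origin under its centre.
- gouge: Gouge lying flat, 220 mm long, 22 mm thick, wooden handle. Bystander. Origin under its middle.

How it is judged (in metres and radians):
On the way, in this order (a step that is already met when the one before it is completed fails the run):
1. the pale rosette's neck is home in the slot (within 7 mm along it) with its flange under the plate (x of pale_c in the frame of holder between -0.007 and 0.004 m and y of pale_c in the frame of holder between -0.004 and 0.004 m and z of pale_c in the frame of holder between 0.052 and 0.06 m and angle between pale_c's own z axis and vertical below 0.06 rad), for 0.2 s.
2. the keeper is swung shut (within 0.05 rad of its stop) (value of joint keeper below 0.05 rad), for 0.2 s.
At the end, for the whole second after the job is handed in: The pale rosette stands upright (within 0.06 rad), flange on the bench under the plate (height within 4 mm), its axis at the home axis (5 mm short or 4 mm beyond along the slot, 4 mm sideways), the keeper is within 0.05 rad of its shut stop, and all is at rest (x of pale_c in the frame of holder between -0.005 and 0.004 m and y of pale_c in the frame of holder between -0.004 and 0.004 m and z of pale_c in the frame of holder between 0.052 and 0.06 m and angle between pale_c's own z axis and vertical below 0.06 rad and value of joint keeper below 0.05 rad and linear speed of pale below 0.01 m/s and velocity of joint keeper between -0.05 and 0.05 rad/s); the robot touches nothing.
It fails at once if the pale rosette is lifted off the bench (over 12 mm) (height (world z) of pale_c above 0.068 m).
It fails at once if the pale rosette is tipped by more than 0.3 rad (angle between pale_c's own z axis and vertical above 0.3 rad).
It fails at once if the dark rosette is moved by more than 25 mm (distance of dark_c from where it was at the start of the episode above 0.025 m).
It fails at once if another thing on the bench is moved by more than 30 mm (distance of any of mallet, stone, wax, offcut, gouge from where it was at the start of the episode above 0.03 m).
It also fails if it takes over 64 s, if anything falls off the work surface, if the arm or the gripper's body presses on something with over 40 N, if the wrist force passes 120 N, or if a joint passes its speed limit or range.

## Working session

There is one attempt and no reset: what is moved stays moved. The work goes in short steps, each a Python script; the robot and the scene stay as the last script left them, time stands still between calls to the robot, and variables do not carry over. Pictures are saved under pics/ and viewed, at most 10 in all, crops included, and the job is handed in when it is done.

```bash
ls; mkdir -p pics; python3 - <<'E'
from cell import r
import cv2
for n in("scene","top"):
    cv2.imwrite(f"pics/{n}0.png",r.get_image(n)); c=r.camera_info(n); print(n,c)
print(r.current_eef_rot(),r.current_t())
E
```

```text
pics
scene {'camera_matrix': array([[607.44761497,   0.        , 325.45214697],
       [  0.        , 607.44761497, 242.48953685],
       [  0.        ,   0.        ,   1.        ]]), 'position': array([1373.55571473,  660.30358611, 1061.77723424]), 'rotation': array([ 46.48860289,   0.5933998 , 129.43335631])}
top {'camera_matrix': array([[506.52034067,   0.        , 314.0957554 ],
       [  0.        , 506.52034067, 234.86293771],
       [  0.        ,   0.        ,   1.        ]]), 'position': array([ 507.33586604,    2.8134508 , 1407.97414912]), 'rotation': array([  2.37395801,  -1.39846967, -88.64841203])}
[-1.79919477e+02  7.26787526e-03  1.98106021e+01] 0.1
```

View pics/scene0.png

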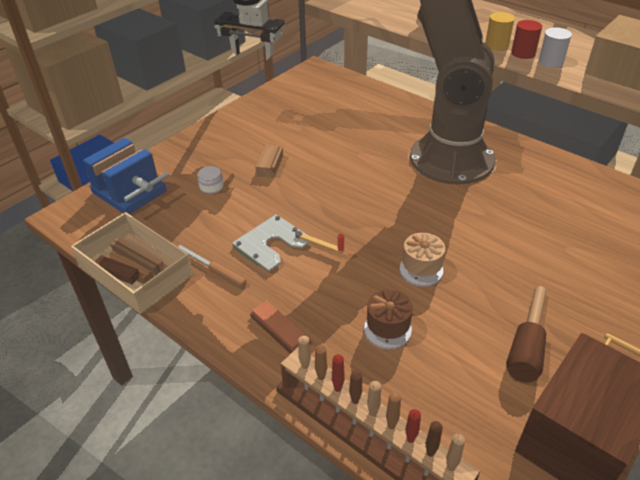

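View pics/top0.png

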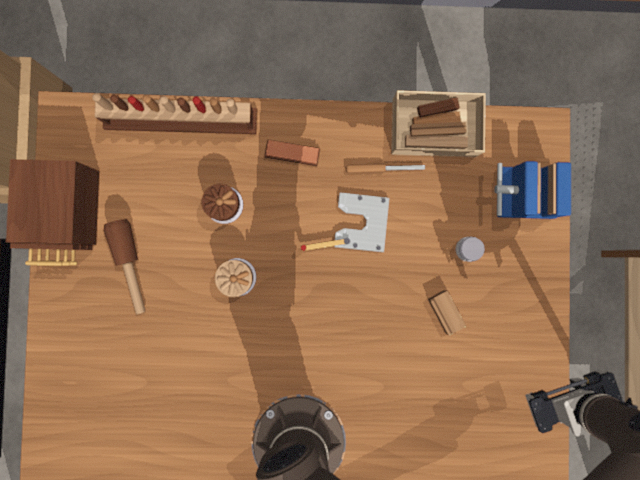

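The scene view shows pale at (424,258), dark at (388,318), the plate at (270,242) and the knob at (341,242). In the top view pale is at (235,278), dark at (221,203), the plate at (363,222) with its slot opening left, and the red knob at (303,247).

```bash
cat > h.py <<'E'
from cell import r
import cv2, numpy as np
from scipy.spatial.transform import Rotation as R
def cast(n,uv,z):
    c=r.camera_info(n); uv=np.atleast_2d(np.float64(uv))
    d=np.c_[uv,np.ones(len(uv))]@np.linalg.inv(c["camera_matrix"]).T*[1,-1,-1]
    d=d@R.from_euler("xyz",c["rotation"],degrees=True).as_matrix().T
    p=c["position"]; return p+d*((z-p[2])/d[:,2])[:,None]
def big(m):
    cs,_=cv2.findContours(m.astype(np.uint8),cv2.RETR_EXTERNAL,cv2.CHAIN_APPROX_NONE)
    return max(cs,key=cv2.contourArea)
def box(m,x0,y0,x1,y1):
    o=np.zeros_like(m); o[y0:y1,x0:x1]=m[y0:y1,x0:x1]; return o
def holder(im):
    h=cv2.cvtColor(im,cv2.COLOR_BGR2HSV); m=box((h[...,1]<60)&(h[...,2]>120),320,180,400,265)
    w=cast("top",big(m)[:,0],17)[:,:2]
    (c,s,a)=cv2.minAreaRect(w.astype(np.float32)); return m,w,c,s,a
E
python3 - <<'E'
from h import *
t=cv2.imread("pics/top0.png"); s=cv2.imread("pics/scene0.png")
m,w,c,sz,a=holder(t); print("holder",c,sz,a)
hs=[cv2.cvtColor(i,cv2.COLOR_BGR2HSV) for i in(t,s)]
red=[(h[...,0]<8)|(h[...,0]>172) for h in hs]; red=[x&(h[...,1]>170)&(h[...,2]>90) for x,h in zip(red,hs)]
kt=big(box(red[0],290,235,320,260)); ks=big(box(red[1],325,225,355,260))
print("knob px",cv2.boundingRect(kt),cv2.boundingRect(ks))
print("knob top view z72",cast("top",kt[:,0].mean(0),70))
for n,h,b in(("top",hs[0],(205,250,265,305)),("scene",hs[1],(395,225,455,290))):
    x0,y0,x1,y1=b; print(n,h[(y0+y1)//2,x0:x1:4].tolist())
v=np.vstack([cv2.resize(t[180:310,190:400],None,fx=3.8,fy=3.8,interpolation=2)[:, :800]])
cv2.imwrite("pics/c1.png",v)
E
```

```text
holder (604.8197021484375, -159.01559448242188) (139.38258361816406, 152.16685485839844) 85.47725677490234
knob px (301, 245, 5, 6) (339, 234, 4, 16)
knob top view z72 [[ 5.30348349e+02 -1.23956784e-03  7.00000000e+01]]
top [[14, 130, 172], [13, 128, 174], [13, 140, 149], [13, 101, 149], [15, 95, 167], [15, 98, 164], [14, 102, 152], [14, 137, 168], [14, 132, 166], [14, 128, 187], [15, 93, 200], [15, 87, 209], [159, 19, 135], [12, 137, 132], [13, 134, 135]]
scene [[13, 131, 123], [13, 127, 122], [14, 105, 109], [14, 106, 116], [14, 104, 135], [15, 108, 204], [15, 105, 161], [15, 106, 216], [14, 106, 157], [14, 103, 158], [15, 103, 223], [14, 107, 181], [14, 107, 110], [13, 135, 183], [13, 137, 182]]
```

View pics/c1.png

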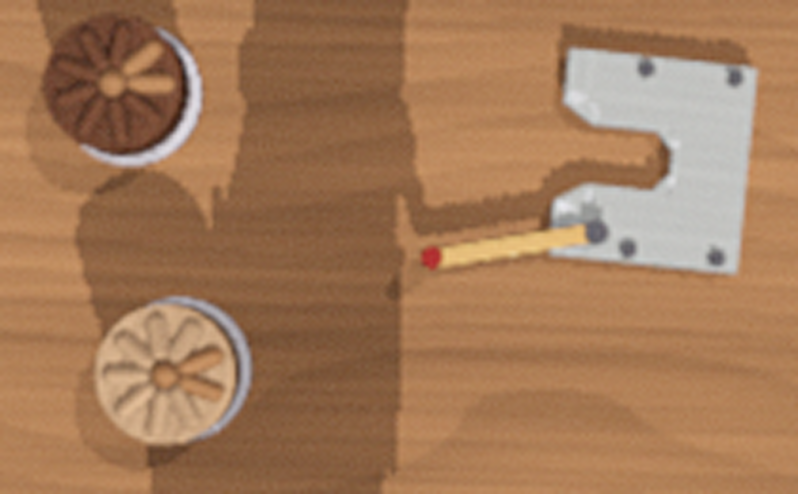

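The crop shows the pale disc centred at pixel (233.9,278), the slot with its closed end at about (366,221.6), the knob at (303.4,248) and the keeper pin at about (347,241). The keeper bar points back along the mouth side, just outside the slot.

```bash
cat >> h.py <<'E'
C=np.array([604.82,-159.02]); A=np.deg2rad(85.477)
EX=-np.array([np.cos(A),np.sin(A)]); EY=np.array([-EX[1],EX[0]]); O=C-6.5*EX
def loc(p): d=np.atleast_2d(p)[:,:2]-O; return np.c_[d@EX,d@EY]
def wor(x,y): return O+x*EX+y*EY
def pale(im,b):
    h=cv2.cvtColor(im,cv2.COLOR_BGR2HSV); m=box((h[...,0]>10)&(h[...,0]<20)&(h[...,1]<117)&(h[...,2]>105),*b)
    m=cv2.morphologyEx(m.astype(np.uint8),cv2.MORPH_OPEN,np.ones((3,3)))
    c,rad=cv2.minEnclosingCircle(cv2.convexHull(big(m))); return c,rad,cast("top",c,84)[0]
E
python3 - <<'E'
from h import *
t=cv2.imread("pics/top0.png"); print("O",O,"EX",EX,"EY",EY)
c,rad,p=pale(t,(205,250,262,305)); print("pale",c,rad,p,loc(p)); print("manual",cast("top",(233.9,278.2),84),"size",np.linalg.norm(cast("top",(c[0]+rad,c[1]),84)[0]-p))
q=lambda x,y:(190+(x+.5)/3.8-.5,180+(y+.5)/3.8-.5)
print("slot end",loc(cast("top",q(668,160),17)),"slot sides",loc(cast("top",[q(630,130),q(626,186)],17)))
print("pin",loc(cast("top",q(596,231),28)),"knob",loc(cast("top",q(431,258),72)))
print("flange right",loc(cast("top",q(250,365),8)),"flange hi/lo", "dark",loc(cast("top",q(115,84),84)))
E
```

```text
O [ 605.3325853  -152.54024257] EX [-0.07885928 -0.99688576] EY [ 0.99688576 -0.07885928]
pale (233.2337646484375, 278.1688232421875) 19.071866989135742 [445.26470403 179.18201134  84.        ] [[-318.06635302 -185.72876847]]
manual [[445.22279855 177.45556866  84.        ]] size 49.408119960853845
slot end [[17.91906563  1.61117046]] slot sides [[-11.74615892  20.45665947]
 [-10.60743146 -20.36832457]]
pin [[-29.96866113 -55.53778816]] knob [[-145.91635337  -87.74319532]]
flange right [[-268.13291125 -177.14656001]] flange hi/lo dark [[-374.29088506    8.6898292 ]]
```

```bash
cat >> h.py <<'E'
def ori(d):  # tool-down orientation with tool x along the push direction d (local), nearest joint solution
    w=d[0]*EX+d[1]*EY; f=np.rad2deg(np.arctan2(w[1],w[0])); return [[180,0,(a+180)%360-180] for a in(f,f+180)]
def best(p,d):
    s=[(np.abs(np.subtract(q,r.current_q())).max(),o) for o in ori(d) if (q:=r.inverse_kinematics(p,o)) is not None]
    return min(s)[1]
def P(xy,z): return [*wor(*xy),z]
E
python3 - <<'E'
from h import *
p=np.array([-317.5,-185.7]); a=np.array([-225.,0]); d=(a-p)/np.linalg.norm(a-p)
r.move_gripper(60)
s=p-90*d; o=best(P(s,180),d); print(o,P(s,180)); r.move_ptp(P(s,180),o)
r.movel(P(s,40),max_speed=120)
print(r.movel(P(a-47*d,40),max_speed=60), r.current_force())
r.movel(P(a-130*d,40),max_speed=150); r.movel(P(a-150*d,180))
im=r.get_image("top"); cv2.imwrite("pics/t1.png",im); print(r.current_t(), r.current_grip_width())
cv2.imwrite("pics/c2.png",cv2.resize(im[170:320,180:390],None,fx=3.8,fy=3.8,interpolation=2))
E
```

```text
[180, 0, np.float64(148.99840498851597)] [np.float64(368.1049540810808), np.float64(224.97072772875174), 180]
False [-2.71794898  1.57502209  0.93418305]
11.2167 59.829627783281495
```

View pics/c2.png

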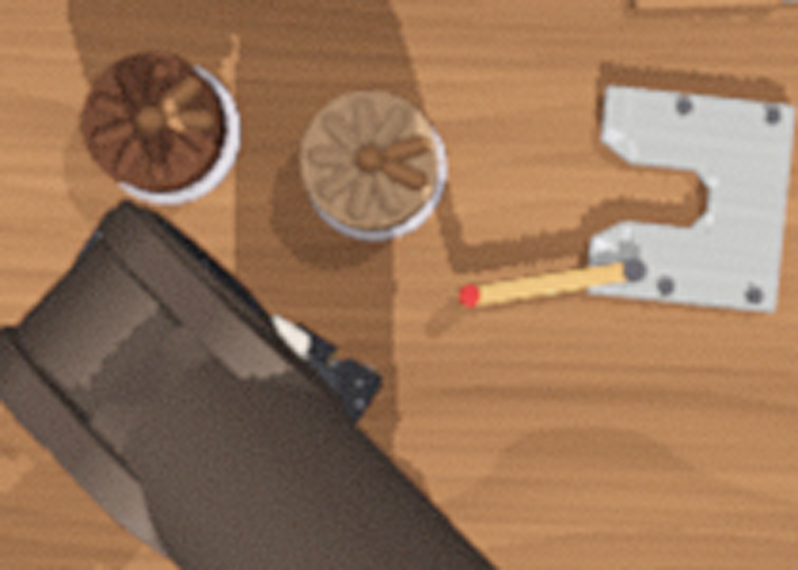

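The pale rosette now sits at about crop (370,160), pixel (277,212). It is upright, clear of the dark one, and in front of the slot.

```bash
python3 - <<'E'
from h import *
t=cv2.imread("pics/t1.png")
q=lambda x,y:(180+(x+.5)/3.8-.5,170+(y+.5)/3.8-.5)
print("pale",pale(t,(255,190,300,236))[:2],loc(cast("top",q(370.5,160.5),84)))
print("dark",loc(cast("top",q(152,123),84)),"knob",loc(cast("top",q(470,295),72)))
E
```

```text
pale ((276.5649108886719, 211.5958251953125), 18.72209930419922) [[-223.02539813   -2.10478553]]
dark [[-374.89569682    7.93234009]] knob [[-145.2979811  -86.98192  ]]
```

```bash
python3 - <<'E'
from h import *
d=np.array([1.,0])
s=P((-290,-1),180); o=best(s,d); print(o); r.move_ptp(s,o)
r.movel(P((-290,-1),40),max_speed=120)
print(r.movel(P((-125,0),40),max_speed=60,until_force=15),r.current_force())
print(r.movel(P((-60,0),40),max_speed=40,until_force=20),r.current_force(),loc(r.current_eef_pos()))
print(r.movel(P((-40,0),40),max_speed=20,until_force=15),r.current_force(),loc(r.current_eef_pos()))
print(r.current_t())
im=r.get_image("scene"); cv2.imwrite("pics/s2.png",im)
cv2.imwrite("pics/c3.png",cv2.resize(im[170:320,180:390],None,fx=3.8,fy=3.8,interpolation=2))
E
```

```text
[180, 0, np.float64(85.47699999999998)]
False [0.37042099 2.74241736 0.32775957]
False [ 0.24389908  1.50271683 -0.63825513] [[-6.00104034e+01 -1.12433324e-02]]
True [ 0.49423695  3.1690304  -0.68829977] [[-47.08476125   0.18807983]]
18.8833
```

View pics/c3.png

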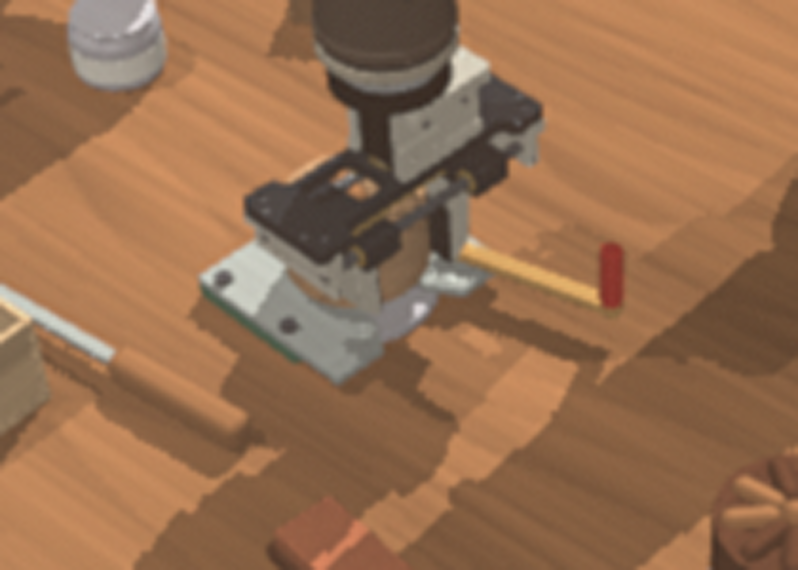

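The arm stopped at 15 N with the TCP at local x = -47.1, which is where the V of the fingers should leave a neck that is home. The picture shows pale above the plate with its flange under it, and the knob untouched. Next is the keeper.

```bash
python3 - <<'E'
from h import *
r.movel(P((-125,0),40),max_speed=150); r.movel(P((-150,0),180),max_speed=200)
im=r.get_image("top"); cv2.imwrite("pics/t3.png",im)
cv2.imwrite("pics/c4.png",cv2.resize(im[170:320,260:420],None,fx=3.8,fy=3.8,interpolation=2))
pin=np.array([-30.,-56]); qs=[1.84,1.6,1.35,1.1,.85,.6,.4,.2,-.06]
def tcp(q,back=17.5):
    return pin+120*np.array([-np.sin(q),np.cos(q)])-back*np.array([np.cos(q),np.sin(q)])
for k in(0,1):
    out=[]
    for q in qs:
        o=ori((np.cos(q),np.sin(q)))[k]; j=r.inverse_kinematics(P(tcp(q),42),o)
        out.append((round(o[2]),None if j is None else [round(x) for x in j][-3:]))
    print(k,out)
print(r.current_q(), r.current_t())
E
```

```text
0 [(11, [14, 37, -98]), (-3, [12, 38, -110]), (-17, [9, 40, -121]), (-31, [5, 42, -131]), (-46, [2, 44, -141]), (-60, [-1, 45, -150]), (-72, [-48, 58, -121]), (-83, [-57, 66, -124]), (-98, [57, 73, 137])]
1 [(-169, [45, 51, 53]), (177, [43, 51, 42]), (163, [41, 52, 32]), (149, [38, 52, 22]), (134, [35, 53, 12]), (120, [33, 54, 2]), (108, [31, 54, -6]), (97, [29, 54, -13]), (82, [26, 54, -23])]
[ 20.11258197  31.40488348 -36.83890793  92.48763145  20.12587602
  62.98966591 -26.34816585] 20.5083
```

View pics/c4.png

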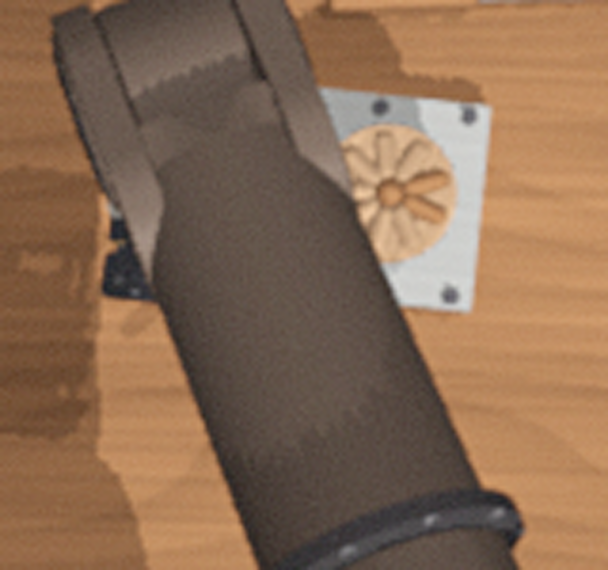

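Pale sits in the slot, disc centre at about crop (387,193), and all four plate bolts line up around it. I'll close the keeper with solution 1.

```bash
python3 - <<'E'
from h import *
q=lambda x,y:(260+(x+.5)/3.8-.5,170+(y+.5)/3.8-.5)
l=loc(cast("top",q(387,193),84)); print("pale",l)
if np.abs(l).max()>8: raise SystemExit
pin=np.array([-30.,-56])
def tcp(q,back=17.5):
    return pin+120*np.array([-np.sin(q),np.cos(q)])-back*np.array([np.cos(q),np.sin(q)])
O1=lambda q: ori((np.cos(q),np.sin(q)))[1]
r.move_gripper(0)
r.move_ptp(P(tcp(1.84,45),180),O1(1.84)); r.movel(P(tcp(1.84,45),42),max_speed=150)
for a in[1.84,1.65,1.45,1.25,1.05,.85,.65,.45,.3,.15]:
    hit=r.movel(P(tcp(a),42),O1(a),max_speed=70,until_force=20)
    if hit: print("hit",a,r.current_force()); break
else:
    print(r.movel(P(tcp(-.08),42),O1(0),max_speed=20,until_force=8),r.current_force(),loc(r.current_eef_pos()),tcp(0))
print(r.current_t())
E
```

```text
pale [[-0.70965131 -1.39776466]]
True [0.31005608 1.50785342 0.49241669] [[-48.94573253  62.97342006]] [-47.5  64. ]
29.775
```

```bash
python3 - <<'E'
from h import *
print(r.movel(P((-42,63),42),max_speed=15,until_force=15),loc(r.current_eef_pos()),r.current_force())
r.wait(.3)
r.movel(P((-95,70),42),max_speed=100); r.movel(P((-110,70),200),max_speed=200)
p=r.current_eef_pos(); r.move_ptp([350,330,250],best([350,330,250],(1,0)))
im=r.get_image("top"); cv2.imwrite("pics/t5.png",im); print(r.current_t())
cv2.imwrite("pics/c5.png",cv2.resize(im[170:320,260:420],None,fx=3.8,fy=3.8,interpolation=2))
E
```

```text
True [[-49.11712631  62.68976286]] [0.57451099 1.68036942 0.2746945 ]
33.9667
```

View pics/c5.png

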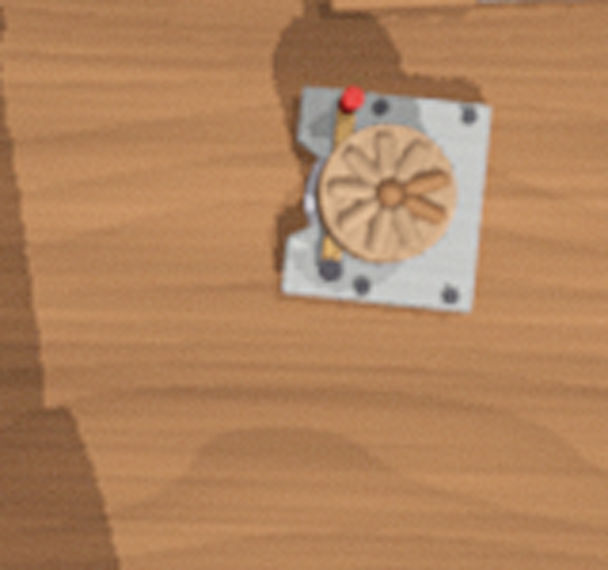

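The keeper lies across the slot behind the neck, with its knob at crop (352,98), and pale is home. It held firm at 15 N, so it is on its stop. I'll do a numeric check and hand in.

```bash
python3 - <<'E'
from h import *
q=lambda x,y:(260+(x+.5)/3.8-.5,170+(y+.5)/3.8-.5)
k=loc(cast("top",q(352,98.5),71))[0]; l=loc(cast("top",q(387.5,193),84))[0]; a=np.arctan2(-(k[0]+30),k[1]+56)
print(k,"angle",a,"pale",l)
if abs(a)<.06 and np.abs(l).max()<5: print(r.hand_in())
E
```

```text
[-30.18398793  62.98105791] angle 0.0015463619550417573 pale [-0.36510816 -1.36171864]
the job is handed in; nothing more can be done
None
```

I handed the job in at about 34 s: the last camera check put the pale rosette within 1.5 mm of home and the keeper about 0.002 rad from its stop. The gripper had let go and moved clear, and no verdict came back.

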